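Load the rod tray into the electrode oven

TASK

Slide the tray of welding rods from the loading shelf straight into the drying oven until its front plate is fully home against the oven's face, all five rods still lying in it. Then swing the wire keeper bail forward off the roof and let it down in front of the plate to hold the tray in. Leave the tin on the oven's roof, the chipping hammer and the C-clamp where they are.

Things in the scene. Friction and masses are not known exactly. Their poses are not given: they have to be found in the camera images.
- oven: Low bench-top electrode drying oven, fixed, 240 wide x 335 deep x 190 mm high, one open slot in its front, a loading shelf before it, a control box on one side. Origin: on the bench under the middle of the front face. +x points level from the face into the chamber (loading direction), y sideways, z up. The roof, 190 mm above the bench, is clear from the face back to x = 190 mm.
- shelf (a point): middle of the loading shelf's top, 162 mm in front of the oven's face; axes as the oven's. The flat steel shelf is 240 mm wide, reaches 325 mm out from the face, lies 50 mm above the bench, and runs on without a step as the chamber floor.
- mouth (a point): middle of the slot's sill, on the shelf top at the face; axes as the oven's. The slot is 122 mm wide (y -61 to 61), 70 mm high and 290 mm deep. Two lead-in strips 12 mm high stand on the shelf before it: 148 mm apart at 32 mm in front of the face, narrowing to the slot.
- tray: Loose open sheet-steel tray, about 0.6 kg, carrying five welding rods, with an upright front plate (fascia) and a bar handle at its rear end. Origin: middle of the floor's underside, +x towards its nose (goes in first), z up. Tray box 270 long (x -135 to 135) x 110 wide (y -55 to 55) x 35 mm high. It slides on the shelf with a few newtons.
- tray_fascia (a point): at the level of the tray's underside, in the plane of the fascia's inner face (tray x = -135 mm). The fascia is 150 wide, 4 mm thick, from 15 to 78 mm above the underside: wider than the slot, so it comes flat against the oven's face and stops the tray when home; this point then lies at point mouth.
- tray_pull (a point): middle of the handle bar: a round 10 mm bar along the tray's y, 146 mm long over all, 28 mm above the tray's underside, its centre line 56 mm behind the fascia's outer face (tray x = -195 mm), joined to the fascia by a leg at each end (y = +-68 mm)
- bail (a joint): angle of the keeper bail, a U of 10 mm round steel bar hinged on lugs high on the oven's face. 0 = hanging straight down before the fascia (closed); pi = upright; 3.75 = leaning back over the roof on its stop, as it rests at the start. Brought forward past upright it falls shut by its own weight (0.15 kg, light hinge). It comes right down only when the tray is home.
- bail_bar (a point): middle of the bail's crossbar, which is parallel to the oven's y and 200 mm long, 75 mm from the hinge line; the hinge line is 14 mm in front of the face, 175 mm above the bench
- rod1: welding rod, 250 mm long, 6 mm thick, lying lengthwise loose in the tray; origin at the middle of the rod
- rod2: welding rod, 250 mm long, 6 mm thick, lying lengthwise loose in the tray; origin at the middle of the rod
- rod3: welding rod, 250 mm long, 6 mm thick, lying lengthwise loose in the tray; origin at the middle of the rod
- rod4: welding rod, 250 mm long, 6 mm thick, lying lengthwise loose in the tray; origin at the middle of the rod
- rod5: welding rod, 250 mm long, 6 mm thick, lying lengthwise loose in the tray; origin at the middle of the rod
- tray_mid (a point): middle of the tray's inside, 6 mm above its underside
- tip_tin: bystander: small open steel tin, 60 mm across and 50 mm high, standing on the oven roof towards its rear; origin at its underside
- chipping_hammer: bystander: chipping hammer, wooden shaft 220 mm, steel chisel head, lying flat on the bench; origin at its underside
- c_clamp: bystander: steel C-clamp 120 mm lying flat; origin at its underside

How it is judged:
By the outcome, as a careful person would: the job done as asked, in the order asked, and still so for the second after the job is handed in, with the robot touching nothing.
It also fails if it takes over 72 s, if anything falls off the work surface, if the arm or the gripper's body presses on something with over 40 N, if the wrist force passes 120 N, or if a joint passes its speed limit or range.

ROBOT

A 6-joint arm with a two-finger parallel gripper is mounted at the origin on the work surface. World frame = base frame: x ahead of the robot, y to its left, z up, the work surface at z = 0. Lengths are in m, angles in degrees, forces in N, time in s.
With the tool pointing down it reaches from about 0.4 to 0.825 m from the base axis. Payload 7 kg.
Tool frame: the origin (TCP) lies at the very end of the fingers, on their centre line; the grasp point (between the pads) lies 19 mm behind it; z points along the fingers, y is the line along which they close (so a half turn about z gives the same grasp; the last joint's range is limited). The gripper opens to 88 mm and grips with 3 to 60 N. Pads are 19 mm wide; open, the fingers measure 130 mm over their backs; the gripper's body (78 mm by 193 mm) begins 47 mm behind the grasp point.
Start: joints at [-54.081, 20.546, 0.682, 0, -70.136, -16.507], TCP at [0.224, -0.637, 0.227] pointing down, gripper open.
Joint ranges: [-176.03, 176.03], [-82.01, 121.73], [-58.28, 71.71], [-173.87, 95.51], [-174.79, -0.11], [-173.66, 173.66]. Speed limits (degrees/s): [136.94, 136.94, 172.46, 180, 180, 180].

INTERFACE

Orientations are given as [roll, pitch, yaw] about the fixed x, y, z axes, in that order (R = Rz(yaw) Ry(pitch) Rx(roll)).
In Python, from plant import ctrl gives the robot as it stands.
- The arm moves only by the tool carry_out, never from a script. Its argument "deltas" is a list that holds one entry, the list of rows, each a list of 5 numbers: the shift along the tool's x, y, z scaled (see below), then the turn about the tool's z scaled (see below), then the opening, from -1 (shut) to 1 (fully open). A call has 1 to 5 rows; each row is the pose to reach, as a shift and turn from the pose commanded when the call began, along the tool's axes at that moment, turning the shorter way round; what a row does not reach only later rows make up. The controller multiplies each number of a shift by 20 cm and each number of a turn by 2 pi rad. A row lasts 1/10 s, in which the tool goes at most 50 mm and 8.59 degrees, less where a joint would pass 70% of its speed; a pose out of reach is approached as far as the arm can. A call with a number of a shift or a turn outside -1 to 1 is refused whole. A call with a gripper value outside its range is refused whole. The fingers move at their own pace and stop on an object; the grip force is fixed at half the most. Time passes only in rows, so rows that repeat a pose let the fingers close. It gives the time, the measured TCP pose, the force, the opening and the grip force at its end, in the units of the state.
- ctrl.get_obs(): the state, without advancing time (a new reading comes with each control period).
- ctrl.snapshot(name): name is "scene" or "top" or "wrist"; returns a dict with "color" (420x560x3 uint8, red, green, blue), "camera_matrix" (3x3 intrinsics, pixels), "k1" (the pictures are not rectified: a ray, as slopes to the right and down, at radius r is drawn at 1 + k1 r^2 times it, then the intrinsics apply), "R" (3x3) and "t" (3): a world point X has camera coordinates R X + t. Camera axes: x right, y down, z forward; pixel columns grow to the right and rows downward; lengths in m; the calibration is good to about 2 mm. A picture is of the moment at which its call begins. There is no depth.
- ctrl.close_job(): hands the job in; it is judged then, once.
Trained networks look in a picture, given as the dict that the camera call returned (one of the last four; its "shot" number tells which), for a name from the list of things; names that differ only in an ending like _2 or _b are one class to them, and where a whole thing is asked for, a point or a joint stands for the part that bears it (a point fixed in the world has none). Each returns a list of dicts, best first, with "p" (0 to 1); they miss things now and then, are a little off and sometimes report something else, mostly with a low value. They report only what shows in the picture. A call takes as long as a camera call.
- ctrl.search_frame(picture, name): "centre" ([column, row] in pixels, amid what is visible of it).
- ctrl.silhouettes(picture, name): "mask" (420x560 bool, what is visible of it) and "centre" ([column, row] in pixels, amid what is visible of it).
- ctrl.spot_point(picture, name): "centre" ([column, row] in pixels: a listed point, or the origin of a listed thing).
The state is a dict: "clock": time; "joint_pos": joint angles; "qvel": joint speeds; "tau": joint torques, N m; "tool_pos": TCP position; "orientation": TCP orientation; "force": force on the tool from outside, world axes, zero at the start; "moment": the same for the moment, N m; "opening": finger opening in m; "gripper_force": force on a finger pad.
Only numpy, scipy, OpenCV 4.12 (cv2) and the standard library are available. Lean on these libraries where they do the work, as an engineer would, in place of code of your own. Each camera call takes 0.05 s, during which the arm holds its last target. There are 200 camera calls.

## Working session

There is one attempt and no reset: what is moved stays moved. The work goes in short steps, Python scripts to look and compute and a tool call to move; the robot and the scene stay as the last step left them, time stands still between calls to the robot, and variables do not carry over. Pictures are saved under pics/ and viewed, at most 10 in all, crops included, and the job is handed in when it is done.

Besides the shell and the picture viewer there is one more tool, called after "Call:" in YAML: its name, and indented under it one key for each argument. carry_out: Moves the arm, as the interface text tells. Its arguments: {"type":"object","properties":{"deltas":{"type":"array"}},"required":["deltas"]}

```bash
mkdir -p pics; ls
cat > h.py <<'E'
import numpy as np, cv2
from plant import ctrl
def ray(s,px):
    K=s["camera_matrix"]; d=np.array([(px[0]-K[0,2])/K[0,0],(px[1]-K[1,2])/K[1,1]])
    u=d.copy()
    for _ in range(20): u=d/(1+s["k1"]*(u@u))
    R=np.array(s["R"]);t=np.array(s["t"])
    return -R.T@t, R.T@np.array([u[0],u[1],1.])
def atz(s,px,z):
    o,d=ray(s,px); return o+d*(z-o[2])/d[2]
def proj(s,X):
    c=np.array(s["R"])@np.array(X)+s["t"]; u=c[:2]/c[2]; u=u*(1+s["k1"]*(u@u)); K=s["camera_matrix"]
    return np.array([K[0,0]*u[0]+K[0,2],K[1,1]*u[1]+K[1,2]])
def tri(s1,p1,s2,p2):
    A=np.zeros((3,3));b=np.zeros(3)
    for s,p in((s1,p1),(s2,p2)):
        o,d=ray(s,p); d/=np.linalg.norm(d); M=np.eye(3)-np.outer(d,d); A+=M;b+=M@o
    return np.linalg.solve(A,b)
def save(s,n): cv2.imwrite("pics/"+n+".png",s["color"][:,:,::-1])
E
python3 - <<'E'
from h import *
S=ctrl.snapshot("scene");T=ctrl.snapshot("top")
cv2.imwrite("pics/a.png",cv2.resize(np.vstack([S["color"],T["color"]])[:,:,::-1],None,fx=.71,fy=.71))
Z=dict(oven=0,shelf=.05,mouth=.05,tray=.05,tray_fascia=.05,tray_pull=.078,tray_mid=.056,bail_bar=None,tip_tin=.19,chipping_hammer=0,c_clamp=0)
for n,z in Z.items():
    a=ctrl.spot_point(S,n)[:1];b=ctrl.spot_point(T,n)[:1]
    o=[n]
    for s,q in((S,a),(T,b)):
        if q:
            o+=[np.round(q[0]["centre"]),round(q[0]["p"],2)]
            if z is not None:o+=[atz(s,q[0]["centre"],z).round(3)]
    if a and b:o+=['tri',tri(S,a[0]["centre"],T,b[0]["centre"]).round(3)]
    print(*o)
print(ctrl.get_obs())
E
```

```text
pics
oven [277. 199.] 0.68 [0.484 0.074 0.   ] [250. 240.] 0.93 [0.528 0.043 0.   ] tri [0.525 0.037 0.049]
shelf
mouth [276. 199.] 0.94 [0.521 0.029 0.05 ] [246. 243.] 0.59 [0.519 0.05  0.05 ] tri [0.514 0.046 0.035]
tray [235. 229.] 0.89 [ 0.529 -0.16   0.05 ] [317. 243.] 0.71 [ 0.518 -0.146  0.05 ] tri [ 0.517 -0.148  0.033]
tray_fascia [201. 252.] 0.58 [ 0.529 -0.295  0.05 ] [370. 239.] 0.81 [ 0.531 -0.293  0.05 ] tri [ 0.53  -0.294  0.05 ]
tray_pull [184. 257.] 0.89 [ 0.53  -0.354  0.078] [394. 240.] 0.63 [ 0.526 -0.353  0.078] tri [ 0.526 -0.353  0.074]
tray_mid [235. 228.] 0.64 [ 0.531 -0.162  0.056] [323. 238.] 0.75 [ 0.533 -0.161  0.056] tri [ 0.532 -0.162  0.057]
bail_bar [283. 148.] 0.64 [223. 238.] 0.91 tri [0.521 0.078 0.234]
tip_tin [342. 141.] 0.59 [0.587 0.281 0.19 ] [143. 216.] 0.65 [0.584 0.296 0.19 ] tri [0.582 0.296 0.181]
chipping_hammer [298. 281.] 0.82 [ 0.779 -0.144  0.   ]
c_clamp [150. 297.] 0.68 [ 0.518 -0.478  0.   ] [427. 243.] 0.55 [ 0.518 -0.469  0.   ] tri [ 0.516 -0.474 -0.006]
{'clock': 1.2, 'joint_pos': array([-5.40822674e+01,  2.05457968e+01,  6.82541415e-01,  1.41088949e-03,
       -7.01346120e+01, -1.65061717e+01]), 'qvel': array([ 0.01841301, -0.06745525,  0.01203787,  0.02954808,  0.05763517,
        0.03439869]), 'tau': array([-6.73147806e-04, -5.82390940e+01,  2.93294853e+01,  7.00274616e+00,
        1.23020084e-02, -4.23076460e-05]), 'tool_pos': array([ 0.22430625, -0.63663618,  0.22657648]), 'orientation': array([-1.79997578e+02, -6.66348918e-04, -1.60587960e+02]), 'force': array([-0.45205644, -0.26068785,  0.24995203]), 'moment': array([ 0.00752145, -0.0065972 , -0.01193581]), 'gripper_force': 0.0, 'opening': 0.08786583528461575}
```

View pics/a.png

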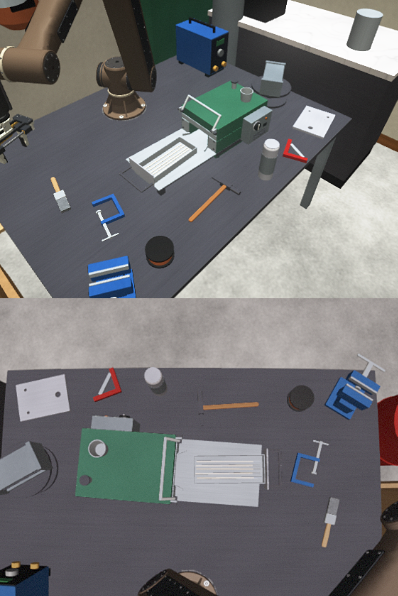

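The view shows the oven facing world −y, with its loading direction roughly world +y. The tray lies on the shelf with its handle towards −y, and the bail leans back on the roof. Next I'll measure the yaw and lateral offsets.

Run:
```python
from h import *
T=ctrl.snapshot("top")
c=T["color"]
hsv=cv2.cvtColor(c,cv2.COLOR_RGB2HSV)
g=((hsv[...,0]>55)&(hsv[...,0]<95)&(hsv[...,1]>100)).astype(np.uint8)
n,l,st,_=cv2.connectedComponentsWithStats(g); k=1+st[1:,4].argmax(); print(st[k])
m=l==k
pts=np.argwhere(m)[:,::-1]
W=np.array([atz(T,p,.19)[:2] for p in pts[::3]])
r=cv2.minAreaRect((W*1000).astype(np.float32)); print("roof",r, cv2.boxPoints(r).round(0).tolist())
q=ctrl.silhouettes(T,"tray")[0]; print(q["p"])
pts=np.argwhere(q["mask"])[:,::-1]
W=np.array([atz(T,p,.085)[:2] for p in pts])
r=cv2.minAreaRect((W*1000).astype(np.float32)); print("tray",r)
for n in ("oven","bail"):
    q=ctrl.silhouettes(T,n)
    if q: print(n,q[0]["p"],q[0]["centre"])
a=c[160:310,200:440]; cv2.imwrite("pics/b.png",cv2.resize(a[:,:,::-1],None,fx=3.3,fy=3.3,interpolation=cv2.INTER_CUBIC))
```

```text
[  0 393  17   8  83]
roof ((123.91767120361328, 640.8099365234375), (41.38271713256836, 17.588237762451172), 88.35437774658203) [[115.0, 620.0], [132.0, 620.0], [133.0, 661.0], [116.0, 662.0]]
0.6
tray ((526.5370483398438, -190.01669311523438), (150.56886291503906, 335.885498046875), 0.29698246717453003)
oven 0.97 [209.4, 236.6]
bail 0.93 [229.4, 239.4]
```

View pics/b.png

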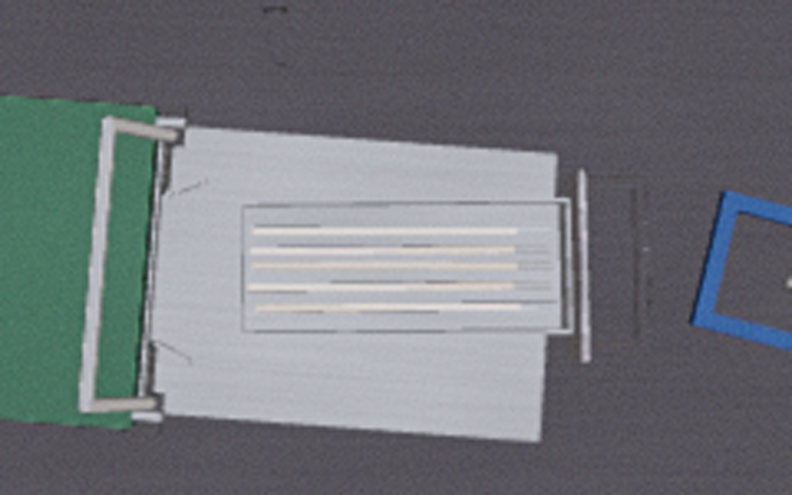

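The crop shows the oven and shelf turned about 4° relative to the tray. The shelf corners are at (557,154) and (540,440), the tray nose at column 243, and the dark handle bar at about (640,262). The lead-in strips are at (190,188) and (175,350). I'll convert these to world positions.

Run:
```python
from h import *
T=ctrl.snapshot("top")
f=lambda p,z:(atz(T,[200+p[0]/3.3,160+p[1]/3.3],z)*1000).round(1)[:2]
P=dict(shTR=((557,154),.05),shBR=((540,440),.05),shTL=((187,127),.05),shBL=((165,414),.05),
roofT=((157,107),.19),roofB=((130,428),.19),bailT=((108,119),.2365),bailB=((85,408),.2365),
noseT=((243,206),.085),noseB=((243,331),.085),rearT=((557,201),.085),rearB=((560,333),.085),
fasT=((582,170),.128),fasB=((587,362),.128),barT=((638,180),.078),barB=((640,338),.078),
r1a=((255,231),.06),r1b=((518,231),.06),r5a=((255,308),.06),r5b=((518,306),.06))
for k,(p,z) in P.items(): print(k,f(p,z))
```

```text
shTR [ 619.8 -290.2]
shBR [ 380.6 -273.6]
shTL [641.8  22.4]
shBL [401.6  38.9]
roofT [642.2  35.5]
roofB [404.6  53.2]
bailT [628.   66.4]
bailB [423.2  80.2]
noseT [573.5 -26.2]
noseB [472.1 -26.7]
rearT [ 578.2 -282.9]
rearB [ 470.8 -284.2]
fasT [ 600.5 -294.9]
fasB [ 449.9 -297. ]
barT [ 596.1 -351.8]
barB [ 466.4 -351.5]
r1a [553.9 -35.6]
r1b [ 554.4 -254.8]
r5a [490.1 -35.9]
r5b [ 492.2 -254.2]
```

```bash
cat >> h.py <<'E'
def cmd(x,y,z,yaw,frm=None):
    o=ctrl.get_obs(); p=np.array(o["tool_pos"]); a=o["orientation"][2]
    if frm is not None: p=np.array(frm[:3]); a=frm[3]
    c,s=np.cos(np.radians(a)),np.sin(np.radians(a))
    d=np.array([x,y,z])-p
    t=-((yaw-a+180)%360-180)/360
    print("cmd",np.round([(c*d[0]+s*d[1])/.2,(s*d[0]-c*d[1])/.2,-d[2]/.2,t],4),"t",o["clock"],"at",p.round(4),round(a,2),"F",np.round(o["force"],1),"op",round(o["opening"],4))
E
python3 -c "
from h import *
cmd(.527,-.353,.2,-179.5)"
```

```text
cmd [-1.8987  0.8344  0.1329  0.0525] t 1.45 at [ 0.2243 -0.6366  0.2266] -160.59 F [-0.4 -0.2 -0.5] op 0.0876
```

Call:
carry_out:
  deltas:
    - [[-0.95,0.417,0.066,0.0525,-0.3],[-0.95,0.417,0.066,0.0525,-0.3],[-0.95,0.417,0.066,0.0525,-0.3],[-0.95,0.417,0.066,0.0525,-0.3],[-0.95,0.417,0.066,0.0525,-0.3]]

```text
clock: 1.95
tool_pos: [0.3787, -0.4919, 0.2133]
orientation: [180.0, 0.0, -179.3]
force: [-0.5, -0.1, 0.6]
opening: 0.0534
gripper_force: 0.0
```

```bash
python3 -c "
from h import *
cmd(.527,-.353,.2,-179.5)"
```

```text
cmd [-7.501e-01  6.853e-01  6.640e-02  6.000e-04] t 1.95 at [ 0.3787 -0.4919  0.2133] -179.3 F [-0.5 -0.1  0.6] op 0.0534
```

Call:
carry_out:
  deltas:
    - [[-0.75,0.685,0.066,0,-0.3],[-0.75,0.685,0.066,0,-0.3],[-0.75,0.685,0.066,0,-0.3],[-0.75,0.685,0.066,0,-0.3],[-0.75,0.685,0.066,0,-0.3]]

```text
clock: 2.45
tool_pos: [0.5279, -0.3533, 0.1995]
orientation: [180.0, 0.0, -179.3]
force: [-0.9, 0.0, 0.8]
opening: 0.0309
gripper_force: 0.0
```

Run:
```python
from h import *
s=ctrl.snapshot("wrist"); save(s,"c")
for n,z in(("tray_pull",.078),("tray_fascia",.05)):
    for q in ctrl.spot_point(s,n)[:2]: print(n,q["centre"],q["p"],atz(s,q["centre"],z).round(4))
cmd(.527,-.353,.068,-179.5)
print(proj(s,[.527,-.353,.078]))
```

```text
tray_pull [278.8, 205.3] 0.77 [ 0.5282 -0.3533  0.078 ]
tray_fascia [343.0, 196.2] 0.76 [ 0.5251 -0.2915  0.05  ]
cmd [-1.230e-02  1.680e-02  6.601e-01  2.000e-04] t 2.6 at [ 0.5246 -0.3564  0.2   ] -179.43 F [-0.   0.1  0.9] op 0.031
[279.12794796 204.0064865 ]
```

View pics/c.png

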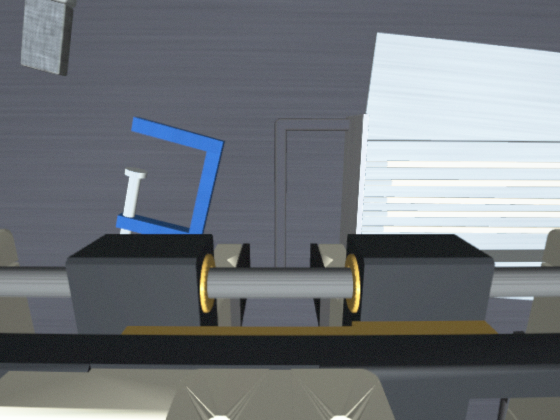

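The handle bar is at column 280, centred between the fingers, and the fingers close across it. I'll descend and grip.

Call:
carry_out:
  deltas:
    - [[-0.01,0.015,0.25,0,-0.3],[-0.01,0.015,0.5,0,-0.3],[-0.01,0.015,0.66,0,-0.3],[-0.01,0.015,0.66,0,-0.3],[-0.01,0.015,0.66,0,-1]]

```text
clock: 3.1
tool_pos: [0.526, -0.3549, 0.0689]
orientation: [-180.0, -0.0, -179.5]
force: [0.1, -0.9, 0.5]
opening: 0.0268
gripper_force: 0.0
```

Call:
carry_out:
  deltas:
    - [[0,0,0,0,-1],[0,0,0,0,-1],[0,0,0,0,-1],[0,0,0,0,-1]]

```text
clock: 3.5
tool_pos: [0.5276, -0.3539, 0.0705]
orientation: [-179.9, 0.2, -179.5]
force: [-0.1, 1.8, 6.8]
opening: 0.0094
gripper_force: 30.0
```

```bash
python3 -c "
from h import *
cmd(.4975,-.353,.068,175.9)"
```

```text
cmd [0.1506 0.0057 0.0123 0.0129] t 3.5 at [ 0.5276 -0.3539  0.0705] -179.46 F [-0.1  1.8  6.8] op 0.0094
```

Call:
carry_out:
  deltas:
    - [[0.03,0,0,0.0026,-1],[0.06,0,0,0.0052,-1],[0.09,0,0,0.0078,-1],[0.12,0,0,0.0104,-1],[0.15,0,0,0.0129,-1]]

```text
clock: 4.0
tool_pos: [0.4994, -0.3545, 0.0705]
orientation: [-179.9, 0.4, 175.8]
force: [5.3, 0.9, 5.3]
opening: 0.0088
gripper_force: 31.4
```

Call:
carry_out:
  deltas:
    - [[0,0,0,0,-1],[0,0,0,0,-1]]

```text
clock: 4.2
tool_pos: [0.4989, -0.3546, 0.0705]
orientation: [-179.9, 0.3, 175.9]
force: [4.0, 0.2, 5.7]
opening: 0.0095
gripper_force: 31.3
```

Run:
```python
from h import *
cmd(.4975,-.353,.068,175.9)
T=ctrl.snapshot("top")
for n,z in(("tray_pull",.078),("tray_fascia",.05),("tray_mid",.056),("tray",.05),("mouth",.05)):
    for q in ctrl.spot_point(T,n)[:1]: print(n,q["centre"],q["p"],atz(T,q["centre"],z).round(4))
a=T["color"][160:310,200:440]; cv2.imwrite("pics/d.png",cv2.resize(a[:,:,::-1],None,fx=3.3,fy=3.3,interpolation=cv2.INTER_CUBIC))
```

```text
cmd [ 0.0074  0.0075  0.0126 -0.0001] t 4.2 at [ 0.4989 -0.3546  0.0705] 175.85 F [4.  0.2 5.7] op 0.0095
tray_pull [323.0, 239.4] 0.48 [ 0.5283 -0.1596  0.078 ]
tray_mid [321.6, 238.1] 0.93 [ 0.5321 -0.1576  0.056 ]
tray [322.8, 240.6] 0.62 [ 0.5253 -0.1614  0.05  ]
mouth [248.4, 239.6] 0.57 [0.5274 0.0443 0.05  ]
```

View pics/d.png

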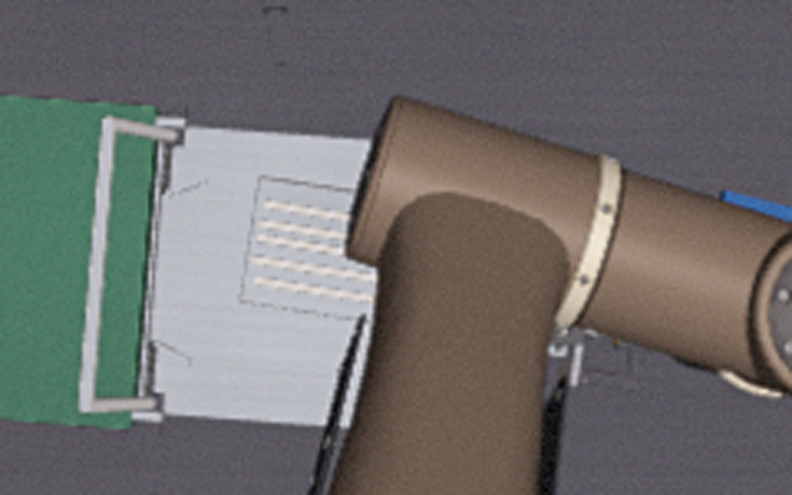

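Run:
```python
from h import *
T=ctrl.snapshot("top")
f=lambda p,z:(atz(T,[200+p[0]/3.3,160+p[1]/3.3],z)*1000).round(1)[:2]
a,b=f((260,178),.085),f((240,302),.085); print("nose",a,b,(a+b)/2, np.degrees(np.arctan2(b[1]-a[1],a[0]-b[0])))
for p in((353,192),(360,317)): print("side",f(p,.085))
for p in((267,205),(345,217),(255,282),(368,300)): print("rod",f(p,.06))
W=ctrl.snapshot("wrist")
for n,z in(("tray_pull",.078),("tray_fascia",.05)):
    for q in ctrl.spot_point(W,n)[:1]: print(n,q["centre"],q["p"],atz(W,q["centre"],z).round(4))
save(W,"e")
```

```text
nose [596.4 -40. ] [495.5 -24.2] [545.95 -32.1 ] 8.899712707307573
side [ 585.2 -116. ]
side [ 483.7 -121.6]
rod [575.6 -45.5]
rod [ 565.8 -110.5]
rod [511.6 -35.8]
rod [ 497.  -129.6]
tray_pull [278.7, 262.4] 0.72 [ 0.497  -0.3542  0.078 ]
```

View pics/e.png

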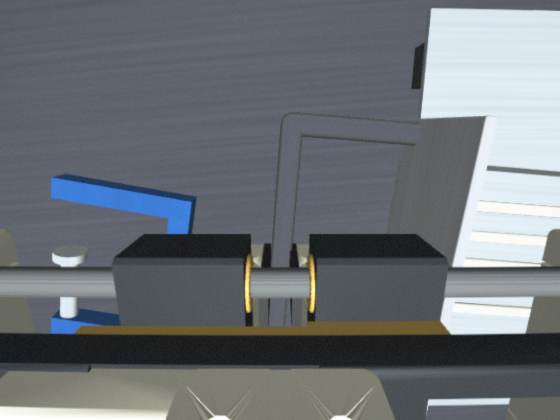

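Towing the handle sideways over-rotated the tray, which is now at a yaw of about 81.3° against the oven's 85.9°. The bar tilts 3–4° in the fingers. I'll release, then square the tray by pushing its +x side with the open fingers as a flat pusher.

Call:
carry_out:
  deltas:
    - [[0,0,0,0,-0.3],[0,0,0,0,-0.3],[0,0,-0.25,0,-0.3],[0,0,-0.5,0,-0.3],[0,0,-0.66,0,0]]

```text
clock: 5.2
tool_pos: [0.4967, -0.3541, 0.2036]
orientation: [-179.9, 0.1, 175.9]
force: [0.4, -0.8, 0.2]
opening: 0.0342
gripper_force: 0.0
```

```bash
python3 -c "
from h import *
cmd(.614,-.1625,.17,175.9)"
```

```text
cmd [-5.162e-01  9.978e-01  1.681e-01 -1.000e-04] t 5.2 at [ 0.4967 -0.3541  0.2036] 175.88 F [ 0.4 -0.8  0.2] op 0.0342
```

Call:
carry_out:
  deltas:
    - [[-0.516,0.998,0.1,0,1],[-0.516,0.998,0.1,0,1],[-0.516,0.998,0.1,0,1],[-0.516,0.998,0.168,0,1],[-0.516,0.998,0.168,0,1]]

```text
clock: 5.7
tool_pos: [0.6143, -0.1591, 0.1654]
orientation: [180.0, -0.1, 176.0]
force: [0.2, -0.9, -0.2]
opening: 0.0731
gripper_force: 0.0
```

```bash
python3 -c "
from h import *
cmd(.614,-.1625,.062,175.9)
cmd(.5735,-.1596,.062,175.9,(.614,-.1625,.062,175.9))"
```

```text
cmd [ 3.00e-04 -1.70e-02  5.17e-01  2.00e-04] t 5.7 at [ 0.6143 -0.1591  0.1654] 175.95 F [ 0.2 -0.9 -0.2] op 0.0731
cmd [ 0.203 -0.    -0.    -0.   ] t 5.7 at [ 0.614  -0.1625  0.062 ] 175.9 F [ 0.2 -0.9 -0.2] op 0.0731
```

Call:
carry_out:
  deltas:
    - [[0,0,0.15,0,1],[0,0,0.3,0,1],[0,0,0.45,0,1],[0,0,0.52,0,1],[0,0,0.52,0,1]]

```text
clock: 6.2
tool_pos: [0.612, -0.1621, 0.0603]
orientation: [-180.0, -0.3, 175.8]
force: [-0.7, 0.3, -0.0]
opening: 0.0876
gripper_force: 0.0
```

Call:
carry_out:
  deltas:
    - [[0.045,0,0,0,1],[0.09,0,0,0,1],[0.12,0,0,0,1],[0.15,0,0,0,1],[0.17,0,0,0,1]]

```text
clock: 6.7
tool_pos: [0.5808, -0.1596, 0.064]
orientation: [180.0, 0.2, 175.9]
force: [4.6, 0.3, 1.8]
opening: 0.0882
gripper_force: 2.0
```

```bash
python3 -c "
from h import *
cmd(.5735,-.1596,.062,175.9)"
```

```text
cmd [ 0.0364 -0.0027  0.0102 -0.    ] t 6.7 at [ 0.5808 -0.1596  0.064 ] 175.88 F [4.6 0.3 1.8] op 0.0882
```

Call:
carry_out:
  deltas:
    - [[0.02,0,0,0,1],[0.035,0,0,0,1],[0.035,0,0,0,1]]

```text
clock: 7.0
tool_pos: [0.5733, -0.1592, 0.0631]
orientation: [-180.0, 0.1, 175.9]
force: [3.6, -0.4, 2.5]
opening: 0.0875
gripper_force: 2.1
```

Call:
carry_out:
  deltas:
    - [[-0.1,0,0,0,1],[-0.15,0,-0.25,0,1],[-0.15,0,-0.5,0,1],[-0.15,0,-0.7,0,0],[-0.15,-0.1,-0.7,0,0]]

```text
clock: 7.5
tool_pos: [0.6032, -0.1806, 0.2083]
orientation: [-180.0, 0.4, 176.0]
force: [0.9, -0.1, -0.2]
opening: 0.077
gripper_force: 0.0
```

```bash
python3 -c "
from h import *
cmd(.4975,-.3545,.2,175.9)"
```

```text
cmd [ 4.665e-01 -9.041e-01  4.140e-02  3.000e-04] t 7.5 at [ 0.6032 -0.1806  0.2083] 175.99 F [ 0.9 -0.1 -0.2] op 0.077
```

Run:
```python
from h import *
o=ctrl.get_obs(); s=ctrl.snapshot("wrist"); R=np.array(s["R"]); c=-R.T@s["t"]
print("cam",c.round(3),"tcp",o["tool_pos"].round(3),o["joint_pos"].round(1))
T=ctrl.snapshot("top"); save(T,"f0"); a=T["color"][160:310,200:440]; cv2.imwrite("pics/f.png",cv2.resize(a[:,:,::-1],None,fx=3.3,fy=3.3,interpolation=cv2.INTER_CUBIC))
cmd(.4927,-.3856,.2,-94.1); cmd(.4927,-.3856,.2,85.9)
```

```text
cam [ 0.535 -0.175  0.366] tcp [ 0.603 -0.181  0.208] [  1.1  16.8  -7.2   0.1 -65.6 -95.1]
cmd [ 0.4607 -1.0537  0.0133 -0.2503] t 7.6 at [ 0.6001 -0.1822  0.2027] 175.79 F [-0.6 -0.4 -1.1] op 0.0691
cmd [ 0.4607 -1.0537  0.0133  0.2497] t 7.6 at [ 0.6001 -0.1822  0.2027] 175.79 F [-0.6 -0.4 -1.1] op 0.0691
```

View pics/f.png

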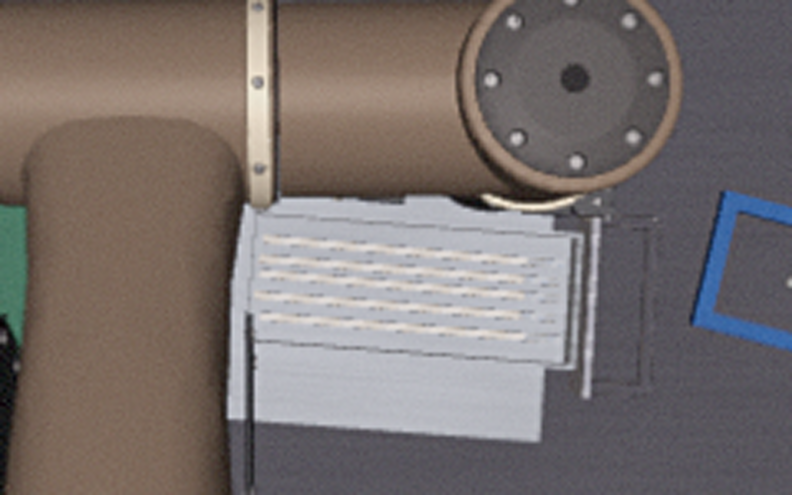

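The tray is now parallel to the shelf. Its bottom side is at (560,363) and the shelf edge at about row 441, a gap of about 65 mm as wanted. Next, the fingers go behind the handle bar.

Call:
carry_out:
  deltas:
    - [[0.46,-0.98,0.01,-0.25,1],[0.46,-0.98,0.01,-0.25,1],[0.46,-0.98,0.01,-0.25,1],[0.46,-0.98,0.01,-0.25,1],[0.46,-0.98,0.01,-0.25,1]]

```text
clock: 8.1
tool_pos: [0.4918, -0.3715, 0.1983]
orientation: [179.7, -0.1, -142.3]
force: [0.2, -0.4, 1.3]
opening: 0.0871
gripper_force: 0.0
```

```bash
python3 -c "
from h import *
cmd(.4923,-.3906,.17,-94.1)"
```

```text
cmd [ 0.0567 -0.0771  0.1416 -0.1339] t 8.1 at [ 0.4918 -0.3715  0.1983] -142.31 F [ 0.2 -0.4  1.3] op 0.0871
```

Call:
carry_out:
  deltas:
    - [[0.057,-0.077,0.05,-0.134,1],[0.057,-0.077,0.05,-0.134,1],[0.057,-0.077,0.05,-0.134,1],[0.057,-0.077,0.05,-0.134,1],[0.057,-0.077,0.05,-0.134,1]]

```text
clock: 8.6
tool_pos: [0.494, -0.3882, 0.1881]
orientation: [179.7, 0.1, -99.2]
force: [0.4, -0.4, -0.8]
opening: 0.0878
gripper_force: 0.0
```

Call:
carry_out:
  deltas:
    - [[0,0,0,-0.014,1],[0,0,0,-0.014,1]]

```text
clock: 8.8
tool_pos: [0.4944, -0.3882, 0.1885]
orientation: [179.7, 0.1, -94.5]
force: [-0.2, 0.2, -0.9]
opening: 0.0877
gripper_force: 0.0
```

Run:
```python
from h import *
cmd(.4923,-.3906,.068,-94.1)
s=ctrl.snapshot("wrist")
T=ctrl.snapshot("top")
f=lambda p,z:(atz(T,[200+p[0]/3.3,160+p[1]/3.3],z)*1000).round(1)[:2]
print("bar from last crop",f((650,215),.078),f((642,388),.078), "tray sides",f((247,341),.085),f((572,368),.085))
for w in(s,T):
  for n,z in(("tray_pull",.078),("tray_fascia",.05),("tray_mid",.056),("mouth",.05)):
    for q in ctrl.spot_point(w,n)[:1]: print(n,q["centre"],q["p"],atz(w,q["centre"],z).round(4))
```

```text
cmd [ 0.0126  0.0094  0.6023 -0.001 ] t 8.8 at [ 0.4944 -0.3882  0.1885] -94.46 F [-0.2  0.2 -0.9] op 0.0877
bar from last crop [ 567.2 -361.3] [ 425.7 -352.7] tray sides [464. -30.] [ 442.5 -293.8]
tray_pull [283.3, 239.5] 0.91 [ 0.4933 -0.3595  0.078 ]
tray_fascia [284.3, 284.8] 0.8 [ 0.4962 -0.3015  0.05  ]
tray_fascia [322.7, 237.0] 0.58 [ 0.5352 -0.1612  0.05  ]
tray_mid [323.8, 242.9] 0.87 [ 0.5189 -0.1636  0.056 ]
mouth [247.7, 241.1] 0.75 [0.5233 0.0462 0.05  ]
```

Call:
carry_out:
  deltas:
    - [[0.01,0.01,0.2,-0.001,1],[0.01,0.01,0.4,-0.001,1],[0.01,0.01,0.6,-0.001,1],[0.01,0.01,0.6,-0.001,1]]

```text
clock: 9.7
tool_pos: [0.4901, -0.3893, 0.0652]
orientation: [179.5, 0.2, -94.2]
force: [-0.6, 0.1, 0.3]
opening: 0.088
gripper_force: 0.0
```

Call:
carry_out:
  deltas:
    - [[-0.06,0,0,0,1],[-0.11,0,0,0,1],[-0.17,0,0,0,1],[-0.24,0,0,0,1],[-0.31,0,0,0,1]]

```text
clock: 10.2
tool_pos: [0.4996, -0.3289, 0.0726]
orientation: [-179.8, -0.1, -94.1]
force: [-0.2, -6.3, 4.8]
opening: 0.0877
gripper_force: 2.9
```

Run:
```python
from h import *
cmd(.5234-.0715*.08,.0433-.9974*.08,.068,-94.1)
s=ctrl.snapshot("wrist");T=ctrl.snapshot("top")
for w in(s,T):
  for n,z in(("tray_pull",.078),("tray_fascia",.05),("tray_mid",.056)):
    for q in ctrl.spot_point(w,n)[:1]: print(n,q["centre"],q["p"],atz(w,q["centre"],z).round(4))
save(T,"g0")
A=cv2.resize(np.hstack([s["color"],T["color"]])[:,:,::-1],None,fx=.71,fy=.71); cv2.imwrite("pics/g.png",A)
```

```text
cmd [-1.4647  0.0138  0.0231  0.    ] t 10.2 at [ 0.4996 -0.3289  0.0726] -94.09 F [-0.2 -6.3  4.8] op 0.0877
tray_pull [286.6, 293.5] 0.83 [ 0.4974 -0.312   0.078 ]
tray_mid [307.0, 245.2] 0.95 [ 0.5125 -0.1174  0.056 ]
```

View pics/g.png

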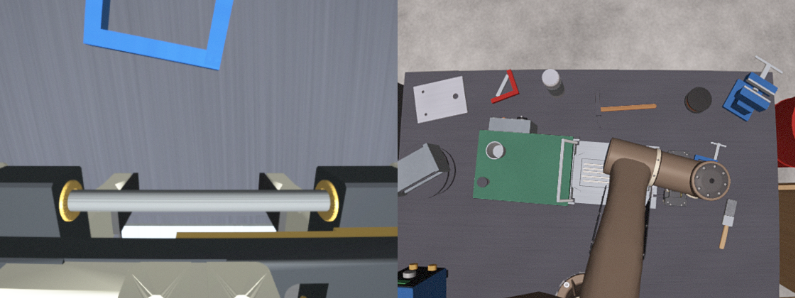

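The wrist view shows both fingers behind the handle, and the tray has moved about 46 mm straight in. I'll keep pushing slightly lower so the bar stays well up the fingers.

Call:
carry_out:
  deltas:
    - [[-0.02,0.005,0.025,0,1],[-0.09,0.005,0.025,0,1],[-0.16,0.005,0.025,0,1],[-0.23,0.005,0.025,0,1],[-0.3,0.005,0.025,0,1]]

```text
clock: 11.1
tool_pos: [0.5011, -0.2681, 0.0652]
orientation: [180.0, 0.0, -94.1]
force: [-0.4, -1.5, -1.4]
opening: 0.0874
gripper_force: 1.2
```

Run:
```python
from h import *
cmd(.5234-.0715*.08,.0433-.9974*.08,.066,-94.1)
T=ctrl.snapshot("top")
for n,z in(("tray_mid",.056),("tray",.05)):
    for q in ctrl.spot_point(T,n)[:1]: print(n,q["centre"],q["p"],atz(T,q["centre"],z).round(4))
a=T["color"][160:310,200:440]; cv2.imwrite("pics/i.png",cv2.resize(a[:,:,::-1],None,fx=3.3,fy=3.3,interpolation=cv2.INTER_CUBIC))
```

```text
cmd [-1.161e+00  1.100e-03 -4.000e-03 -1.000e-04] t 11.1 at [ 0.5011 -0.2681  0.0652] -94.14 F [-0.4 -1.5 -1.4] op 0.0874
```

View pics/i.png

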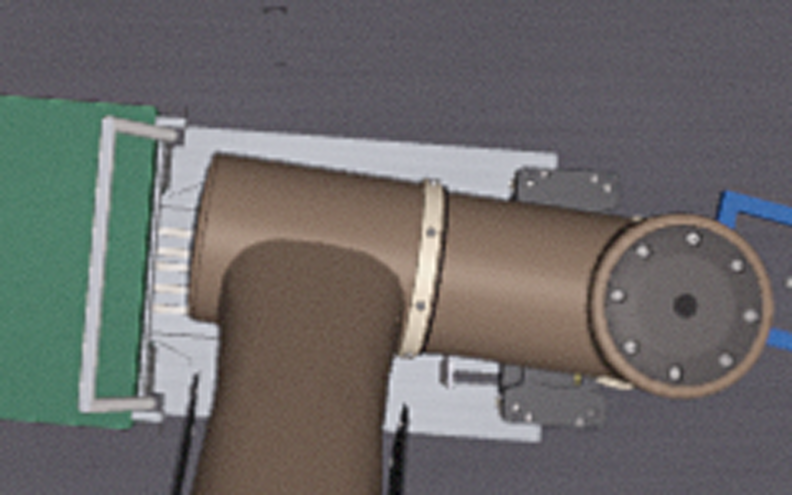

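The nose has entered between the lead-in strips, with the rods at rows 230–310 and in order. I'll continue the push.

Call:
carry_out:
  deltas:
    - [[-0.07,0,0,0,1],[-0.14,0,0,0,1],[-0.21,0,0,0,1],[-0.28,0,0,0,1],[-0.35,0,0,0,1]]

```text
clock: 11.75
tool_pos: [0.5066, -0.1984, 0.0657]
orientation: [-180.0, -0.0, -94.1]
force: [0.1, -3.6, 0.7]
opening: 0.0879
gripper_force: 1.9
```

Call:
carry_out:
  deltas:
    - [[-0.07,0,0,0,1],[-0.14,0,0,0,1],[-0.21,0,0,0,1],[-0.28,0,0,0,1],[-0.35,0,0,0,1]]

```text
clock: 12.25
tool_pos: [0.5117, -0.1286, 0.0657]
orientation: [-180.0, -0.0, -94.1]
force: [-0.7, -4.6, 2.5]
opening: 0.0878
gripper_force: 2.2
```

Run:
```python
from h import *
cmd(.5234-.0715*.0745,.0433-.9974*.0745,.066,-94.1)
s=ctrl.snapshot("wrist")
for n,z in(("tray_pull",.078),("tray_fascia",.05)):
    for q in ctrl.spot_point(s,n)[:1]: print(n,q["centre"],q["p"],atz(s,q["centre"],z).round(4))
```

```text
cmd [-4.889e-01  3.300e-03 -1.700e-03 -1.000e-04] t 12.25 at [ 0.5117 -0.1286  0.0657] -94.13 F [-0.7 -4.6  2.5] op 0.0878
tray_pull [286.8, 297.9] 0.56 [ 0.5096 -0.1131  0.078 ]
```

Call:
carry_out:
  deltas:
    - [[-0.08,0,0,0,1],[-0.16,0,0,0,1],[-0.24,0,0,0,1],[-0.32,0,0,0,1],[-0.38,0,0,0,1]]

```text
clock: 12.9
tool_pos: [0.5167, -0.0536, 0.0653]
orientation: [179.9, -0.0, -94.2]
force: [0.0, -3.6, 0.4]
opening: 0.0877
gripper_force: 1.7
```

Call:
carry_out:
  deltas:
    - [[-0.02,0,0,0,1],[-0.04,0,0,0,1],[-0.06,0,0,0,1],[-0.07,0,0,0,1],[-0.08,0,0,0,1]]

```text
clock: 13.4
tool_pos: [0.518, -0.0381, 0.0654]
orientation: [180.0, -0.0, -94.2]
force: [0.1, -2.5, -1.2]
opening: 0.0876
gripper_force: 1.3
```

Call:
carry_out:
  deltas:
    - [[-0.01,0,0,0,1],[-0.02,0,0,0,1]]

```text
clock: 13.6
tool_pos: [0.5184, -0.0339, 0.0655]
orientation: [180.0, 0.0, -94.2]
force: [-0.5, -2.9, -1.8]
opening: 0.0877
gripper_force: 1.2
```

Run:
```python
from h import *
cmd(.5234-.0715*.0745,.0433-.9974*.0745,.066,-94.1)
```

```text
cmd [-0.0144  0.0029 -0.0027 -0.0001] t 13.6 at [ 0.5184 -0.0339  0.0655] -94.15 F [-0.5 -2.9 -1.8] op 0.0877
```

Still sliding freely at about 3 N, so I'll creep on until contact.

Call:
carry_out:
  deltas:
    - [[-0.01,0,0,0,1],[-0.02,0,0,0,1],[-0.02,0,0,0,1]]

```text
clock: 13.9
tool_pos: [0.5185, -0.032, 0.0655]
orientation: [179.9, -0.2, -94.1]
force: [3.1, -17.6, -4.2]
opening: 0.0873
gripper_force: 8.4
```

Call:
carry_out:
  deltas:
    - [[-0.01,0,0,0,1],[-0.02,0,0,0,1],[-0.02,0,0,0,1]]

```text
clock: 14.2
tool_pos: [0.5183, -0.0314, 0.0656]
orientation: [179.9, -0.4, -94.1]
force: [7.2, -38.4, -4.3]
opening: 0.0878
gripper_force: 18.7
```

The force rose sharply, so the tray is against the face. I'll back off and rise.

Call:
carry_out:
  deltas:
    - [[0.05,0,0,0,1],[0.15,0,0,0,1],[0.2,0,-0.25,0,1],[0.2,0,-0.5,0,1],[0.2,0,-0.75,0,1]]

```text
clock: 14.7
tool_pos: [0.5163, -0.0659, 0.2167]
orientation: [-180.0, 0.0, -94.2]
force: [1.2, -0.1, -0.5]
opening: 0.0875
gripper_force: 0.0
```

Call:
carry_out:
  deltas:
    - [[0,0,-0.25,0,1],[0,0,-0.4,0,1],[0,0,-0.4,0,1]]

```text
clock: 15.0
tool_pos: [0.5189, -0.0654, 0.3003]
orientation: [-179.4, 0.1, -94.1]
force: [0.6, 0.2, -1.2]
opening: 0.0878
gripper_force: 0.0
```

Run:
```python
from h import *
s=ctrl.snapshot("wrist");S=ctrl.snapshot("scene");T=ctrl.snapshot("top")
for w in(s,S,T):
  for n,z in(("tray_pull",.078),("tray_fascia",.05),("bail_bar",.2365),("mouth",.05)):
    for q in ctrl.spot_point(w,n)[:1]: print(n,np.round(q["centre"]),q["p"],atz(w,q["centre"],z).round(4))
# over roof behind the bail: s=+0.06
cmd(.5234+.0715*.058,.0433+.9974*.058,.30,-94.1)
c=S["color"][110:270,180:380]
cv2.imwrite("pics/j.png",np.hstack([cv2.resize(c,(500,400)),cv2.resize(s["color"][:,:],(300,225)).__class__(0) if 0 else np.vstack([cv2.resize(s["color"],(300,225)),np.zeros((175,300,3),np.uint8)])])[:,:,::-1])
```

```text
tray_pull [282. 225.] 0.83 [ 0.5227 -0.0153  0.078 ]
tray_fascia [288. 261.] 0.57 [0.5183 0.0448 0.05  ]
mouth [285. 260.] 0.6 [0.5225 0.0421 0.05  ]
tray_pull [265. 199.] 0.63 [ 0.5195 -0.0173  0.078 ]
tray_fascia [278. 196.] 0.58 [0.5175 0.0459 0.05  ]
bail_bar [286. 149.] 0.73 [0.5252 0.0676 0.2365]
mouth [277. 201.] 0.65 [0.5309 0.0251 0.05  ]
cmd [-8.37e-01  4.00e-03 -2.77e-02 -1.00e-04] t 15.75 at [ 0.5163 -0.0659  0.2945] -94.14 F [ 0.7 -0.2 -0.3] op 0.0875
```

View pics/j.png

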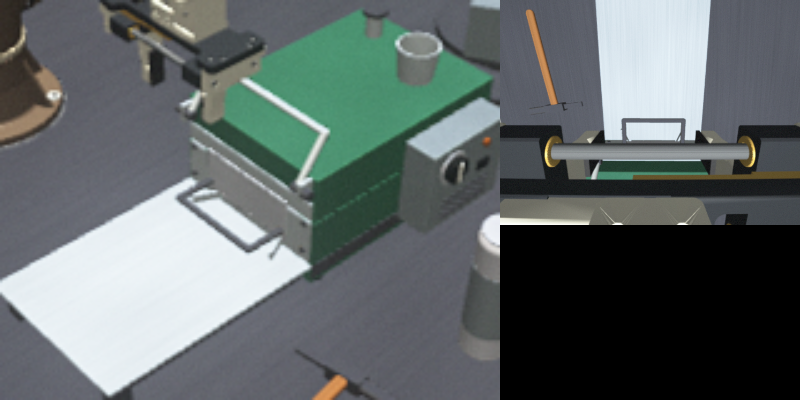

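The fascia is flush on the face, with the pull at (0.521, −0.016), 60 mm out as it must be. The bail is still leaning back. I'll go over and behind its crossbar.

Call:
carry_out:
  deltas:
    - [[-0.25,0,-0.03,0,1],[-0.5,0,-0.03,0,1],[-0.75,0,-0.03,0,1],[-0.85,0,-0.03,0,1],[-0.85,0,-0.03,0,1]]

```text
clock: 16.25
tool_pos: [0.5286, 0.1064, 0.3003]
orientation: [180.0, 0.0, -94.0]
force: [-0.3, -0.6, -0.3]
opening: 0.0875
gripper_force: 0.0
```

Run:
```python
from h import *
cmd(.5234+.0715*.06,.0433+.9974*.06,.215,-94.1)
S=ctrl.snapshot("scene");s=ctrl.snapshot("wrist")
for w in(s,S):
    for q in ctrl.spot_point(w,"bail_bar")[:1]: print(np.round(q["centre"]),q["p"],atz(w,q["centre"],.2365).round(4))
```

```text
cmd [1.660e-02 3.600e-03 4.263e-01 4.000e-04] t 16.25 at [0.5286 0.1064 0.3003] -93.96 F [-0.3 -0.6 -0.3] op 0.0875
[283. 181.] 0.87 [0.5243 0.0746 0.2365]
[286. 149.] 0.92 [0.5286 0.0649 0.2365]
```

Call:
carry_out:
  deltas:
    - [[0,0,0.15,0,1],[0,0,0.3,0,1],[0,0,0.42,0,1],[0,0,0.42,0,1]]

```text
clock: 16.85
tool_pos: [0.5266, 0.1018, 0.2136]
orientation: [179.7, -0.1, -94.3]
force: [-0.3, -0.3, 0.4]
opening: 0.0877
gripper_force: 0.0
```

Call:
carry_out:
  deltas:
    - [[0.05,0,0,0,1],[0.1,0,0,0,1],[0.15,0,0,0,1],[0.2,0,0,0,1],[0.24,0,0,0,1]]

```text
clock: 17.35
tool_pos: [0.525, 0.0547, 0.2172]
orientation: [-180.0, 0.0, -94.2]
force: [0.0, 0.5, -0.2]
opening: 0.0878
gripper_force: 0.2
```

Run:
```python
from h import *
cmd(.5234-.0715*.012,.0433-.9974*.012,.215,-94.1)
S=ctrl.snapshot("scene");s=ctrl.snapshot("wrist")
for w in(s,S):
    for q in ctrl.spot_point(w,"bail_bar")[:1]: print(np.round(q["centre"]),q["p"],atz(w,q["centre"],.248).round(4))
```

```text
cmd [ 0.1173  0.0039  0.011  -0.0002] t 17.35 at [0.525  0.0547 0.2172] -94.17 F [ 0.   0.5 -0.2] op 0.0878
[284. 255.] 0.9 [0.5219 0.0389 0.248 ]
[276. 149.] 0.77 [0.5153 0.0334 0.248 ]
```

Contact is light and the bail is moving up. I'll take it slowly past upright.

Call:
carry_out:
  deltas:
    - [[0.03,0,0,0,1],[0.06,0,0,0,1],[0.08,0,0,0,1],[0.1,0,0,0,1],[0.12,0,0,0,1]]

```text
clock: 18.05
tool_pos: [0.5233, 0.0315, 0.2166]
orientation: [180.0, -0.0, -94.1]
force: [0.4, 0.3, 0.8]
opening: 0.0875
gripper_force: 0.0
```

Call:
carry_out:
  deltas:
    - [[0,0,0,0,1],[0,0,0,0,1],[0,0,0,0,1],[0,0,0,0,1],[0,0,0,0,1]]

```text
clock: 18.55
tool_pos: [0.5233, 0.032, 0.2166]
orientation: [-180.0, 0.0, -94.1]
force: [0.3, -1.1, -0.5]
opening: 0.0873
gripper_force: 0.0
```

Run:
```python
from h import *
cmd(.5234-.0715*.012,.0433-.9974*.012,.215,-94.1)
S=ctrl.snapshot("scene")
for n,z in(("bail_bar",.1),("tray_pull",.078)):
    for q in ctrl.spot_point(S,n)[:1]: print(np.round(q["centre"]),q["p"],atz(S,q["centre"],z).round(4))
print("closed bar would be at",proj(S,[.5224,.0293,.1]),"upright",proj(S,[.5224,.0293,.25]))
```

```text
cmd [ 0.0036  0.0038  0.0079 -0.0001] t 18.55 at [0.5233 0.032  0.2166] -94.13 F [ 0.3 -1.1 -0.5] op 0.0873
[274. 187.] 0.7 [0.516  0.0271 0.1   ]
[265. 198.] 0.9 [ 0.5148 -0.013   0.078 ]
closed bar would be at [276.09854944 187.67354431] upright [276.63815172 149.77096085]
```

Call:
carry_out:
  deltas:
    - [[-0.1,0,-0.2,0,1],[-0.1,0,-0.45,0,1],[-0.1,0,-0.7,0,1],[-0.1,0,-0.8,0,1],[-0.1,0,-0.8,0,1]]

```text
clock: 19.2
tool_pos: [0.5261, 0.0521, 0.3806]
orientation: [-179.6, 0.1, -94.1]
force: [0.0, 0.2, -1.1]
opening: 0.0874
gripper_force: 0.0
```

Run:
```python
from h import *
S=ctrl.snapshot("scene"); cv2.imwrite("pics/k.png",cv2.resize(S["color"][110:300,130:380],(760,578),interpolation=cv2.INTER_CUBIC)[:,:,::-1])
for n,z in(("tip_tin",.19),("chipping_hammer",0),("c_clamp",0),("bail_bar",.1),("tray_pull",.078)):
    for q in ctrl.spot_point(S,n)[:1]: print(n,np.round(q["centre"]),q["p"],atz(S,q["centre"],z).round(3))
```

```text
tip_tin [344. 141.] 0.75 [0.589 0.286 0.19 ]
chipping_hammer [297. 281.] 0.97 [ 0.777 -0.148  0.   ]
c_clamp [151. 299.] 0.97 [ 0.528 -0.482  0.   ]
bail_bar [270. 187.] 0.52 [0.507 0.017 0.1  ]
tray_pull [268. 199.] 0.56 [ 0.524 -0.009  0.078]
```

View pics/k.png

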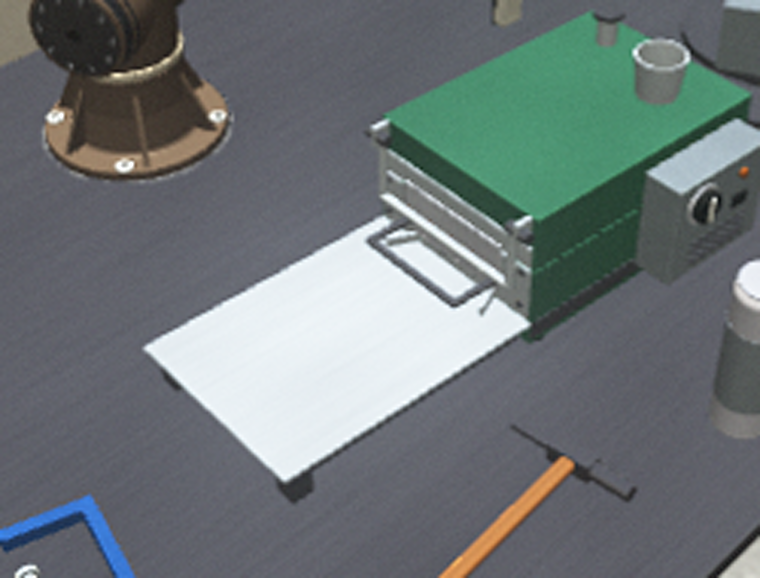

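The tray is home. The bail hangs straight down in front of the plate, with its bar running from (385,200) to (505,275). The tin, hammer and clamp haven't moved. I'm handing the job in.

```bash
python3 -c "
from plant import ctrl
print(ctrl.close_job())"
```

```text
the job is handed in; nothing more can be done
None
```

The tray is fully home in the oven and the keeper bail is down in front of its plate. The tin, hammer and clamp are where they were, and the job was handed in at about 19 s. All five rods were in the tray as it entered the slot; they can't be seen now it is closed.

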